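Hold the slide disposal box open with its palm lever

ROBOT

A 7-joint arm with a two-finger parallel gripper is mounted at the origin on a cart in front of the work surface, level with it; the furniture and walls round the work are solid. World frame = base frame: x ahead of the robot, y to its left, z up, the work surface at z = 0. Lengths are in m, angles in rad, forces in N, time in s.
With the tool pointing down it reaches from about 0.425 to 0.875 m from the base axis. Payload 4.7 kg.
Tool frame: the origin (TCP) lies between the finger pads; the fingertips stand arm.nose_length ahead of it and the grasp point (between the pads) lies 8 mm behind it (arm.nose_length is the distance from the TCP to the fingertips, in m); z points along the fingers, y is the line along which they close (so a half turn about z gives the same grasp; the last joint's range is limited). The gripper opens to 87 mm and grips with 3 to 60 N. Pads are 19 mm wide; open, the fingers measure 117 mm over their backs; the gripper's body (75 mm by 190 mm) begins 51 mm behind the grasp point.
Start: joints at [-1.315, 0.321, -0.07, 1.45, 0.023, 1.371, -0.057], TCP at [0.156, 0.631, 0.234] pointing down, gripper open.
Joint ranges: [-2.86, 2.86], [-0.3, 2.09], [-1.38, 1.24], [0.06, 2.45], [-1.56, 4.7], [0.09, 2.05], [-2.69, 2.69]. Speed limits (rad/s): [2.57, 2.57, 3.14, 3.14, 3.14, 3.14, 3.14].

INTERFACE

Orientations are given as a unit quaternion [w, x, y, z].
In Python, from bench import arm, grab_frame, spotter gives the robot as it stands.
- The arm moves only by the shell command python3 -m inch 'ROWS' [FORCE]. ROWS is JSON, a list of rows, each an object of numbers: "grip": the closure, from 0 (fully open) to 1 (shut); "x", "y", "z": the shift along the tool's x, y, z each as a share of 0.02 m, from -1 to 1; "ax", "ay", "az": the turn, a rotation vector about the tool's x, y, z each as a share of 0.1 rad, from -1 to 1. A call has 1 to 8 rows; each row shifts and turns the commanded pose from where the row before left it, along the tool's axes as they then stand; what a row does not reach is not made up. A row lasts 1/8 s, in which the tool goes at most 62.5 mm and 10.7 degrees, less where a joint would pass 70% of its speed; a pose out of reach is approached as far as the arm can. A call with a number of a shift or a turn outside -1 to 1 is refused whole. A call with a gripper value outside its range is refused whole. The fingers move at their own pace and stop on an object; FORCE is the grip in N (left out, the last holds). Time passes only in rows, so rows that do not move let the fingers close. It gives the time, the measured TCP pose, the force, the opening and the grip force at its end, in the units of the state.
- arm.get_state(): the state, without advancing time (a new reading comes with each control period).
- grab_frame(name): name is "scene" or "top" or "wrist"; returns a dict with "color" (384x512x3 uint8, red, green, blue), "camera_matrix" (3x3 intrinsics, pixels), "cam_to_world" (4x4, takes a point from camera to world coordinates). Camera axes: x right, y down, z forward; pixel columns grow to the right and rows downward; lengths in m; the calibration is good to about 2 mm. A picture is of the moment at which its call begins. There is no depth.
- arm.close_job(): hands the job in; it is judged then, once.
Trained networks look in a picture, given as the dict that the camera call returned (one of the last four; its "shot" number tells which), for a name from the list of things; names that differ only in an ending like _2 or _b are one class to them, and where a whole thing is asked for, a point or a joint stands for the part that bears it (a point fixed in the world has none). Each returns a list of dicts, best first, with "confidence" (0 to 1); they miss things now and then, are a little off and sometimes report something else, mostly with a low value. They report only what shows in the picture. A call takes as long as a camera call.
- spotter.look_for(thing, picture): "box" ([left, top, width, height] as shares, 0 to 1, of the picture: columns of its width, rows of its height, round what is visible of it).
- spotter.trace(thing, picture): "region" (384x512 bool, what is visible of it) and "box" ([left, top, width, height] as shares, 0 to 1, of the picture: columns of its width, rows of its height, round what is visible of it).
The state is a dict: "time_s": time; "joint_positions": joint angles; "joint_velocities": joint speeds; "joint_efforts": joint torques, N m; "tcp_pos": TCP position; "eef_rot": TCP orientation; "force": force on the tool from outside, world axes, zero at the start; "torque": the same for the moment, N m; "finger_gap": opening from 0.0 (shut) to 1.0 (fully open); "finger_force": force on a finger pad.
Only numpy, scipy, OpenCV 4.12 (cv2) and the standard library are available. Lean on these libraries where they do the work, as an engineer would, in place of code of your own. Each camera call takes 0.05 s, during which the arm holds its last target. There are 200 camera calls.

TASK

Open the slide disposal box with its lever: push the swing lock aside by its finger tab until its post is well clear of the lever, then gently press down the round pad on the lever's long end until the arm meets the rubber buffer and the heavy steel flap stands fully raised. Finish while holding the pad down like that. Use only the fingertips or the outside of the fingers: grip and lift nothing, do not touch the flap itself, and leave the things standing around where they are.

Things in the scene. Friction and masses are not known exactly. Their poses are not given: they have to be found in the camera images.
- station: fixed station: aluminium base plate 150 x 450 mm, 8 mm thick, with an open white box (120 x 68 mm, rim 82 mm high) at its -y end and the lever's bearing. Origin on the worktop right under the lever's pivot; y runs along the lever to its long end, x away from the robot, z up. In its frame: box centre (0, -121) mm; bearing cheeks at x +-30, y 0, 101 mm high; plate y -180 to 270
- lever: loose aluminium lever, flat bar 24 x 8 x 300 mm, its cross pin lying in open-topped notches. Origin on the pin's axis 85 mm up; y along station y, z up at rest. At rest the long arm slopes up at 0.25 rad, fully pressed down at 0.25. The short arm (75 mm) ends in a roller under the flap's tongue. 1 to 7 N on the pad moves it (some 8 N more press the buffer home); let go, it swings back up
- lever_pivot (a point): the middle of the lever's cross pin (= the lever's origin), 85 mm above the worktop
- lever_pad (a point): centre of the top face of the round grey palm pad (92 mm across, 9 mm thick) at the long end, 220 mm from the pivot; at rest 150 mm above the worktop, fully pressed about 42 mm (straight down but for some 15 mm of arc along the lever)
- flap (a joint): angle of the heavy steel flap (124 x 77 mm, 3 kg, with a 40 mm wide tongue towards the lever) on its hinge at the box's far rim (station y = -155 mm): 0 shut, grows as it rises, about 0.40 rad when the lever meets the buffer, 0.43 with the buffer pressed home; gravity shuts it
- flap_edge (a point): middle of the top edge of the flap's tongue, the part over the lever's short end
- lock (a joint): angle of the swing lock on its upright pivot at station (-55, 100) mm: 0 to 0.2 locked (a post 16 mm thick, 101 mm high, 55 mm from the pivot, stands under the lever); grows as the tab is pushed towards station -y, the post swinging to +y; from 0.9 the post is clear of the lever, stop at 1.2 rad. Stays where left; about 1 N at the tab
- lock_tab (a point): outer upper end of the lock's upright finger tab (10 mm thick, 20 to 66 mm above the worktop, reaching 65 mm out from the lock's pivot, away from the post); at lock angle 0 the tab points along station -x
- specimen_jar: bystander: capped specimen jar, 48 mm wide, 70 mm high, origin under its centre; beside the box on the robot's side
- vial_clear: bystander: small capped vial, 31 mm wide, 58 mm high, origin under its centre; behind the lever
- petri_1: bystander: stack of petri dishes, 63 mm wide, 52 mm high, origin under its centre; behind the pad
- pen_blue: bystander: black pen lying on the worktop, 145 mm long, 9 mm high, origin under its centre; on the robot's side of the pad
- buffer (a joint): travel of the sprung rubber dome under the lever's long arm, at station (0, 140) mm, top 44 mm high: 0 free, grows as the arm presses it down, at most 7 mm; 1.5 N per mm

How it is judged:
On the way, in this order (a step that is already met when the one before it is completed fails the run):
1. the swing lock is pushed aside, its post clear of the lever, the flap still shut (value of joint lock above 0.9 rad and value of joint flap below 0.1 rad), for 0.2 s.
2. the lever is pressed and the flap is fully raised (value of joint flap above 0.35 rad), for 0.3 s.
At the end, for the whole second after the job is handed in: the flap is held still at more than 0.35 rad, the lock is aside by more than 0.9 rad, the fingers press on the lever with more than 0.4 N, and the lever's pin lies in its bearing (within 12 mm of its start) (value of joint flap above 0.35 rad and value of joint lock above 0.9 rad and contact force between the fingers and lever above 0.4 N and distance of lever_pivot from where it was at the start of the episode below 0.012 m and velocity of joint flap between -0.05 and 0.05 rad/s); the arm keeps its last pose, push and grip.
It fails at once if the lever is lifted or knocked out of its bearing (distance of lever_pivot from where it was at the start of the episode above 0.015 m).
It fails at once if the lever is pressed hard or gripped (more than 40 N) (contact force between the fingers and lever above 40 N).
It fails at once if the robot touches the flap (contact force between any of the fingers, the arm and flap above 0.5 N).
It fails at once if a bystander is disturbed or lifted (moved by more than 30 mm) (distance of any of specimen_jar, vial_clear, petri_1, pen_blue from where it was at the start of the episode above 0.03 m).
It also fails if it takes over 48 s, if anything falls off the work surface, if the arm or the gripper's body presses on something with over 40 N, if the wrist force passes 120 N, or if a joint passes its speed limit or range.

## Working session

There is one attempt and no reset: what is moved stays moved. The work goes in short steps, Python scripts to look and compute and a shell command to move; the robot and the scene stay as the last step left them, time stands still between calls to the robot, and variables do not carry over. Pictures are saved under pics/ and viewed, at most 10 in all, crops included, and the job is handed in when it is done.

```bash
mkdir -p pics; cat > h.py <<'E'
import numpy as np, cv2
from bench import arm, grab_frame, spotter
def ray(f,uv):
    K=np.array(f["camera_matrix"]);T=np.array(f["cam_to_world"])
    d=T[:3,:3]@np.linalg.inv(K)@np.array([uv[0],uv[1],1.]); return T[:3,3],d
def at_z(f,uv,z):
    o,d=ray(f,uv); return o+d*(z-o[2])/d[2]
def proj(f,p):
    T=np.linalg.inv(np.array(f["cam_to_world"]));c=T[:3,:3]@np.array(p)+T[:3,3];q=np.array(f["camera_matrix"])@c;return q[:2]/q[2]
def save(f,n): cv2.imwrite("pics/"+n,f["color"][:,:,::-1])
E
python3 - <<'E'
from h import *
s=arm.get_state();print({k:np.round(s[k],3) for k in("time_s","tcp_pos","eef_rot","force","finger_gap")},arm.nose_length)
t=grab_frame("top");sc=grab_frame("scene")
save(t,"top0.png");save(sc,"scene0.png")
for n,z in dict(station=0.008,lever=.1,lever_pad=.15,lock=.06,lock_tab=.066,flap=.085,specimen_jar=.07,vial_clear=.058,petri_1=.052,pen_blue=.009).items():
  for f,nm in((t,"top"),(sc,"scene")):
    for r in spotter.look_for(n,f)[:2]:
        b=np.array(r["box"])*[512,384,512,384];c=b[:2]+b[2:]/2
        print(n,nm,round(r["confidence"],2),b.round(),at_z(f,c,z).round(3))
E
```

```text
{'time_s': np.float64(0.0), 'tcp_pos': array([0.156, 0.631, 0.232]), 'eef_rot': array([-0.   ,  0.121,  0.993, -0.001]), 'force': array([ 0.637, -0.525, -0.061]), 'finger_gap': np.float64(1.002)} 0.011
station top 0.98 [196. 161. 172.  98.] [ 0.524 -0.012  0.008]
lever top 0.96 [195. 184. 127.  51.] [0.505 0.054 0.1  ]
lever top 0.33 [245. 159.  10.  16.] [0.615 0.078 0.1  ]
lever scene 0.67 [197. 164. 100.  72.] [0.521 0.048 0.1  ]
lever scene 0.37 [182. 198. 166.  89.] [ 0.439 -0.127  0.1  ]
lever_pad top 0.86 [196. 183. 125.  51.] [0.5   0.053 0.15 ]
lever_pad top 0.54 [322. 161.  44.  55.] [ 0.552 -0.148  0.15 ]
lever_pad scene 0.82 [197. 162. 102.  69.] [ 0.481 -0.008  0.15 ]
lock top 0.83 [257. 211.  25.  40.] [0.458 0.025 0.06 ]
lock scene 0.7 [221. 202.  23.  47.] [0.455 0.02  0.06 ]
lock scene 0.34 [233. 179.  27.  17.] [0.602 0.154 0.06 ]
lock_tab top 0.82 [260. 211.  20.  44.] [0.453 0.023 0.066]
lock_tab scene 0.61 [221. 201.  26.  48.] [0.45  0.011 0.066]
lock_tab scene 0.42 [236. 177.  20.  18.] [0.598 0.149 0.066]
flap top 0.9 [323. 159.  44.  54.] [ 0.574 -0.166  0.085]
flap scene 0.97 [291. 217.  55.  38.] [ 0.57  -0.17   0.085]
specimen_jar top 0.73 [348. 231.  25.  13.] [ 0.444 -0.204  0.07 ]
specimen_jar scene 0.86 [285. 266.  21.  33.] [ 0.426 -0.246  0.07 ]
vial_clear top 0.71 [245. 160.  14.  16.] [0.626 0.072 0.058]
vial_clear scene 0.59 [269. 196.   5.  20.] [0.596 0.031 0.058]
petri_1 top 0.81 [197. 155.  27.  29.] [0.62  0.184 0.052]
petri_1 scene 0.78 [236. 179.  20.  17.] [0.61  0.163 0.052]
```

View pics/top0.png

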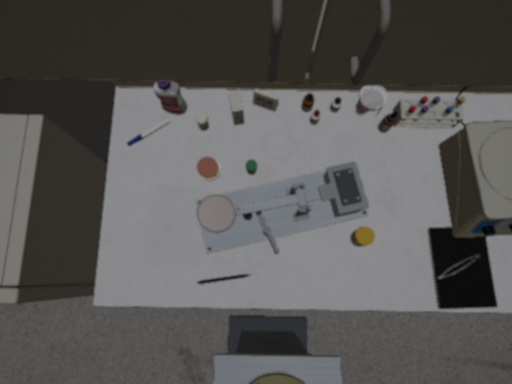

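View pics/scene0.png

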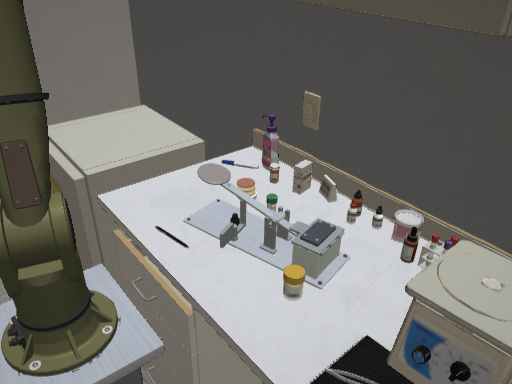

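The top view shows the pad at about (216,213), the lock tab at (275,250) and the box at (346,188). The scene view shows the tab at about (230,235), with nothing between it and the robot.

```bash
python3 - <<'E'
from h import *
t=grab_frame("top");w=grab_frame("wrist")
save(w,"w0.png")
im=cv2.resize(t["color"][150:265,185:385,::-1],None,fx=4,fy=4,interpolation=cv2.INTER_CUBIC);cv2.imwrite("pics/topc.png",im)
pad=at_z(t,(216,213),.15)
r=max(spotter.trace("station",t),key=lambda r:r["confidence"])["region"]
for n in("station",):
    pass
for px in((209,249),(200,197),(354,166),(365,212)): print("screw",px,at_z(t,px,.008).round(3))
print("pad",pad.round(3)); print("box",at_z(t,(346,188),.085).round(3),"tab tip",at_z(t,(276,251),.066).round(3))
for n in("pen_blue","petri_1","specimen_jar","flap"):
  for r in spotter.trace(n,t)[:1]:
    v,u=np.nonzero(r["region"]);print(n,r["confidence"],u.mean(),v.mean(),at_z(t,(u.mean(),v.mean()),.03).round(3))
E
```

```text
screw (209, 249) [0.414 0.183 0.008]
screw (200, 197) [0.554 0.213 0.008]
screw (354, 166) [ 0.65  -0.211  0.008]
screw (365, 212) [ 0.521 -0.236  0.008]
pad [0.487 0.153 0.15 ]
box [ 0.568 -0.168  0.085] tab tip [0.408 0.008 0.066]
pen_blue 0.72 223.20661157024793 278.1404958677686 [0.339 0.14  0.03 ]
petri_1 0.81 208.86373165618448 167.9266247379455 [0.631 0.19  0.03 ]
specimen_jar 0.74 344.41073582629673 187.80458383594691 [ 0.582 -0.177  0.03 ]
flap 0.78 344.6 187.67724550898203 [ 0.582 -0.177  0.03 ]
```

View pics/topc.png

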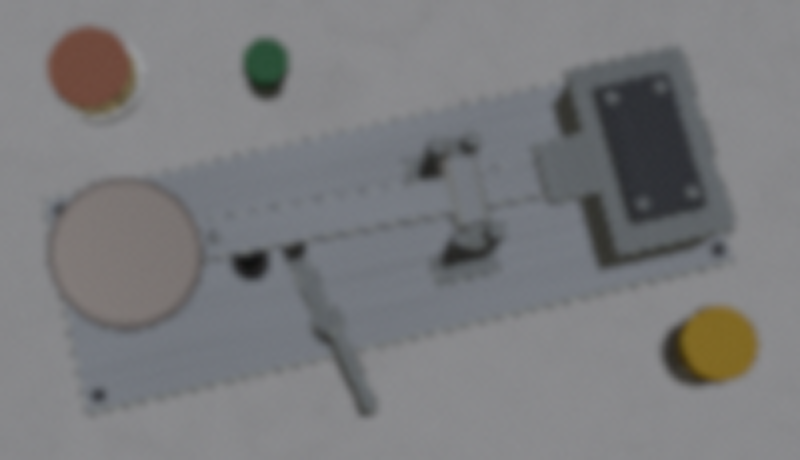

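The crop agrees with the geometry. The station's y axis points along about (-0.245, 0.97), the pivot is near (0.538, -0.051), and the lock is at about 0.19 rad. I'll turn the tool into line and close the fingers, then go above the +y side of the tab.

```bash
python3 -m inch '[{"grip":1,"az":-1},{"grip":1,"az":-1},{"grip":1,"az":-1},{"grip":1,"az":-1},{"grip":1,"az":-0.9},{"grip":1,"y":-1,"x":-0.19},{"grip":1,"y":-1,"x":-0.19},{"grip":1,"y":-1,"x":-0.19}]' 10
for i in 1 2; do :; done
python3 -m inch '[{"grip":1,"y":-1,"x":-0.19},{"grip":1,"y":-1,"x":-0.19},{"grip":1,"y":-1,"x":-0.19},{"grip":1,"y":-1,"x":-0.19},{"grip":1,"y":-1,"x":-0.19},{"grip":1,"y":-1,"x":-0.19},{"grip":1,"y":-1,"x":-0.19},{"grip":1,"y":-1,"x":-0.19}]'
python3 -m inch '[{"grip":1,"y":-1,"x":-0.19},{"grip":1,"y":-1,"x":-0.19},{"grip":1,"y":-1,"x":-0.19},{"grip":1,"y":-1,"x":-0.19},{"grip":1,"y":-1,"x":-0.19},{"grip":1,"y":-1,"x":-0.19},{"grip":1,"y":-1,"x":-0.19},{"grip":1,"y":-1,"x":-0.19}]'
cat >> h.py <<'E'
Y=np.array([-.245,.97,0]);X=np.array([.97,.245,0]);P0=np.array([.538,-.051,0])
def st(p): d=np.array(p)-P0; return (np.array([d@X,d@Y,d[2]])*1000).round(1)
def wo(x,y,z): return P0+X*x/1e3+Y*y/1e3+np.array([0,0,z/1e3])
def report():
    from scipy.spatial.transform import Rotation as R
    s=arm.get_state();q=s["eef_rot"];M=R.from_quat([q[1],q[2],q[3],q[0]]).as_matrix()
    print("t",round(s["time_s"],2),"st",st(s["tcp_pos"]),"toolX",M[:,0].round(3),"toolY",M[:,1].round(3),"F",np.round(s["force"],1),"tcp",np.round(s["tcp_pos"],3))
E
python3 -c "from h import *;report()"
```

```text
t 1.45 st [-203.8  755.3  233.6] toolX [-0.971  0.239 -0.   ] toolY [0.239 0.971 0.   ] F [-0.6 -0.4  0.4] tcp [0.156 0.631 0.234]$[0]: bad value
$[0]: bad value
$[0]: bad value
```

```bash
python3 -m inch '[{"grip":1.0,"x":0.0,"y":0.0,"z":0.0,"ax":0.0,"ay":0.0,"az":-1.0},{"grip":1.0,"x":0.0,"y":0.0,"z":0.0,"ax":0.0,"ay":0.0,"az":-1.0},{"grip":1.0,"x":0.0,"y":0.0,"z":0.0,"ax":0.0,"ay":0.0,"az":-1.0}]' 10; python3 -c "from h import *;report()"
```

```text
time_s: 1.82
tcp_pos: [0.1557, 0.6311, 0.2336]
eef_rot: [0.0, -0.031, 1.0, 0.0]
force: [0.6, 0.4, 0.4]
finger_gap: 0.744
finger_force: 0.0
t 1.82 st [-203.8  755.3  233.6] toolX [-0.998 -0.061 -0.   ] toolY [-0.061  0.998  0.   ] F [0.6 0.4 0.4] tcp [0.156 0.631 0.234]
```

All seven keys are needed in each row, and the turn goes the right way.

```bash
python3 -m inch '[{"grip":1,"x":0,"y":0,"z":0,"ax":0,"ay":0,"az":-1},{"grip":1,"x":0,"y":0,"z":0,"ax":0,"ay":0,"az":-0.87},{"grip":1,"x":-0.19,"y":-1,"z":0,"ax":0,"ay":0,"az":0},{"grip":1,"x":-0.19,"y":-1,"z":0,"ax":0,"ay":0,"az":0},{"grip":1,"x":-0.19,"y":-1,"z":0,"ax":0,"ay":0,"az":0},{"grip":1,"x":-0.19,"y":-1,"z":0,"ax":0,"ay":0,"az":0},{"grip":1,"x":-0.19,"y":-1,"z":0,"ax":0,"ay":0,"az":0},{"grip":1,"x":-0.19,"y":-1,"z":0,"ax":0,"ay":0,"az":0}]' >/dev/null && 
python3 -m inch '[{"grip":1,"x":-0.19,"y":-1,"z":0,"ax":0,"ay":0,"az":0},{"grip":1,"x":-0.19,"y":-1,"z":0,"ax":0,"ay":0,"az":0},{"grip":1,"x":-0.19,"y":-1,"z":0,"ax":0,"ay":0,"az":0},{"grip":1,"x":-0.19,"y":-1,"z":0,"ax":0,"ay":0,"az":0},{"grip":1,"x":-0.19,"y":-1,"z":0,"ax":0,"ay":0,"az":0},{"grip":1,"x":-0.19,"y":-1,"z":0,"ax":0,"ay":0,"az":0},{"grip":1,"x":-0.19,"y":-1,"z":0,"ax":0,"ay":0,"az":0},{"grip":1,"x":-0.19,"y":-1,"z":0,"ax":0,"ay":0,"az":0}]' >/dev/null
python3 -c "from h import *;report()"
```

```text
t 3.83 st [-150.9  473.7  233.6] toolX [-0.97  -0.243 -0.   ] toolY [-0.243  0.97   0.   ] F [ 0.3  0.5 -0.3] tcp [0.276 0.371 0.234]
```

```bash
python3 -m inch '[{"grip":1,"x":-0.2,"y":-1,"z":0,"ax":0,"ay":0,"az":0},{"grip":1,"x":-0.2,"y":-1,"z":0,"ax":0,"ay":0,"az":0},{"grip":1,"x":-0.2,"y":-1,"z":0,"ax":0,"ay":0,"az":0},{"grip":1,"x":-0.2,"y":-1,"z":0,"ax":0,"ay":0,"az":0},{"grip":1,"x":-0.2,"y":-1,"z":0,"ax":0,"ay":0,"az":0},{"grip":1,"x":-0.2,"y":-1,"z":0,"ax":0,"ay":0,"az":0},{"grip":1,"x":-0.2,"y":-1,"z":0,"ax":0,"ay":0,"az":0},{"grip":1,"x":-0.2,"y":-1,"z":0,"ax":0,"ay":0,"az":0}]' >/dev/null && 
python3 -m inch '[{"grip":1,"x":-0.2,"y":-1,"z":0,"ax":0,"ay":0,"az":0},{"grip":1,"x":-0.2,"y":-1,"z":0,"ax":0,"ay":0,"az":0},{"grip":1,"x":-0.2,"y":-1,"z":0,"ax":0,"ay":0,"az":0},{"grip":1,"x":-0.2,"y":-1,"z":0,"ax":0,"ay":0,"az":0},{"grip":1,"x":-0.2,"y":-1,"z":0,"ax":0,"ay":0,"az":0},{"grip":1,"x":-0.2,"y":-1,"z":0,"ax":0,"ay":0,"az":0},{"grip":1,"x":-0.2,"y":-1,"z":0,"ax":0,"ay":0,"az":0},{"grip":1,"x":-0.2,"y":-1,"z":0,"ax":0,"ay":0,"az":0}]' >/dev/null
python3 - <<'E'
from h import *
report()
w=grab_frame("wrist");im=w["color"].copy()
for a in(0.0,0.19):
    for r in (10,62):
        u=proj(w,wo(-55-r*np.cos(a),100-r*np.sin(a),66));cv2.circle(im,tuple(int(v) for v in u),3,(255,0,0) if a else (0,0,255),1)
for p in((-12,100,117),(12,100,117),(0,210,150),(-55,100,60)):
    u=proj(w,wo(*p));cv2.circle(im,tuple(int(v) for v in u),3,(0,255,0),1)
w2=dict(w);w2["color"]=im;save(w2,"w1.png")
E
```

```text
t 5.83 st [-88.  153.5 233.6] toolX [-0.97  -0.243 -0.   ] toolY [-0.243  0.97   0.   ] F [ 0.1 -0.  -0.2] tcp [0.415 0.076 0.234]
```

View pics/w1.png

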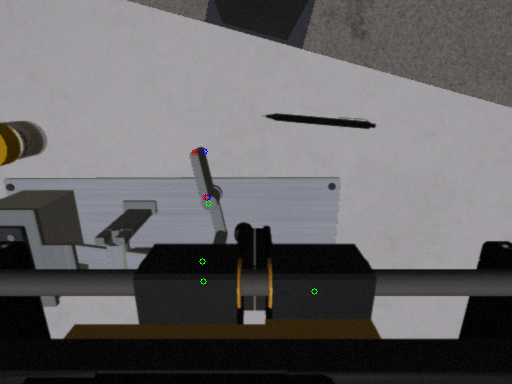

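The tab tip shows at (198,151) and the lock foot at (213,195). Both match the projected model to within a few mm. I'll descend on the tab's +y side, keeping the body clear of the pad.

```bash
python3 -m inch '[{"grip":1,"x":0.15,"y":-0.7,"z":0,"ax":0,"ay":0,"az":0},{"grip":1,"x":0.15,"y":-0.7,"z":0,"ax":0,"ay":0,"az":0},{"grip":1,"x":0,"y":0,"z":1,"ax":0,"ay":0,"az":0},{"grip":1,"x":0,"y":0,"z":1,"ax":0,"ay":0,"az":0},{"grip":1,"x":0,"y":0,"z":1,"ax":0,"ay":0,"az":0},{"grip":1,"x":0,"y":0,"z":0,"ax":0,"ay":0,"az":0}]'; python3 -c "from h import *;report()"
```

```text
time_s: 6.62
tcp_pos: [0.4147, 0.0484, 0.1724]
eef_rot: [-0.001, -0.122, 0.992, -0.0]
force: [-0.7, 0.2, -0.5]
finger_gap: 0.003
finger_force: 0.0
t 6.62 st [-95.3 126.6 172.4] toolX [-0.97  -0.243  0.003] toolY [-0.243  0.97  -0.   ] F [-0.7  0.2 -0.5] tcp [0.415 0.048 0.172]
```

```bash
python3 -m inch '[{"grip":1,"x":0,"y":0,"z":1,"ax":0,"ay":0,"az":0},{"grip":1,"x":0,"y":0,"z":1,"ax":0,"ay":0,"az":0},{"grip":1,"x":0,"y":0,"z":1,"ax":0,"ay":0,"az":0},{"grip":1,"x":0,"y":0,"z":1,"ax":0,"ay":0,"az":0},{"grip":1,"x":0,"y":0,"z":1,"ax":0,"ay":0,"az":0},{"grip":1,"x":0,"y":0,"z":1,"ax":0,"ay":0,"az":0},{"grip":1,"x":0,"y":0,"z":0.2,"ax":0,"ay":0,"az":0},{"grip":1,"x":0,"y":0,"z":0,"ax":0,"ay":0,"az":0}]'; python3 -c "from h import *;report()"
```

```text
time_s: 7.62
tcp_pos: [0.4166, 0.049, 0.0503]
eef_rot: [0.0, -0.122, 0.992, 0.0]
force: [-0.5, -0.2, -0.8]
finger_gap: 0.002
finger_force: 0.0
t 7.62 st [-93.3 126.8  50.3] toolX [-0.97  -0.243 -0.001] toolY [-0.243  0.97   0.   ] F [-0.5 -0.2 -0.8] tcp [0.417 0.049 0.05 ]
```

```bash
python3 -m inch '[{"grip":1,"x":0,"y":-0.4,"z":0,"ax":0,"ay":0,"az":0},{"grip":1,"x":0,"y":-0.3,"z":0,"ax":0,"ay":0,"az":0},{"grip":1,"x":-0.05,"y":-0.3,"z":0,"ax":0,"ay":0,"az":0},{"grip":1,"x":-0.05,"y":-0.3,"z":0,"ax":0,"ay":0,"az":0},{"grip":1,"x":-0.1,"y":-0.3,"z":0,"ax":0,"ay":0,"az":0},{"grip":1,"x":-0.1,"y":-0.3,"z":0,"ax":0,"ay":0,"az":0},{"grip":1,"x":-0.1,"y":-0.15,"z":0,"ax":0,"ay":0,"az":0},{"grip":1,"x":0,"y":0,"z":0,"ax":0,"ay":0,"az":0}]'; cat > look.py <<'E'
import sys
from h import *
report()
fs=[grab_frame("scene"),grab_frame("top"),grab_frame("wrist")]
out=[]
for f in fs:
    im=f["color"].copy()
    for a,c in((1.0,(255,0,0)),(1.15,(0,0,255))):
        for p in ((-55-62*np.cos(a),100-62*np.sin(a),66),(-55+55*np.cos(a),100+55*np.sin(a),101)):
            cv2.circle(im,tuple(int(v) for v in proj(f,wo(*p))),2,c,1)
    out.append(im)
a=cv2.resize(out[0][140:300,170:370],(400,320),interpolation=cv2.INTER_CUBIC)
b=cv2.resize(out[1][150:270,190:390],(400,240),interpolation=cv2.INTER_CUBIC)
L=np.vstack([a,b]);R=np.vstack([cv2.resize(out[2],(400,300)),np.zeros((260,400,3),np.uint8)])
cv2.imwrite("pics/"+sys.argv[1],np.hstack([L,R])[:,:,::-1])
E
python3 look.py l1.png
```

```text
time_s: 8.62
tcp_pos: [0.4339, 0.0104, 0.0495]
eef_rot: [0.0, -0.122, 0.993, -0.0]
force: [-0.6, 0.1, 0.3]
finger_gap: 0.002
finger_force: 0.2
t 8.62 st [-85.9  85.1  49.5] toolX [-0.97  -0.242  0.   ] toolY [-0.242  0.97  -0.001] F [-0.6  0.1  0.3] tcp [0.434 0.01  0.049]
```

View pics/l1.png

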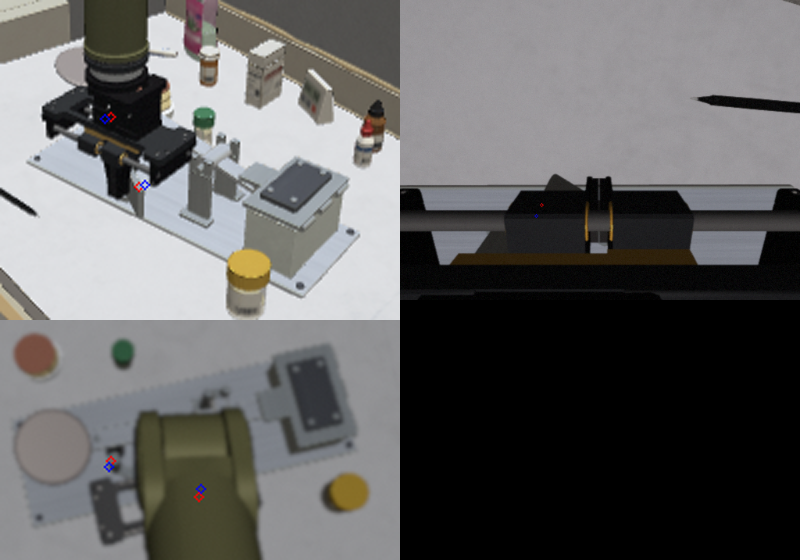

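The tab's upper outer end shows at (198,227) in the full wrist frame. That is a little short of the 1.0 rad mark, so I'll push further.

```bash
python3 - <<'E'
from h import *
w=grab_frame("wrist")
p=st(at_z(w,(198,227),.066));print(p,np.arctan2(100-p[1],-55-p[0]))
E
python3 -m inch '[{"grip":1,"x":0,"y":-0.3,"z":0,"ax":0,"ay":0,"az":0},{"grip":1,"x":0,"y":-0.3,"z":0,"ax":0,"ay":0,"az":0},{"grip":1,"x":0,"y":0,"z":0,"ax":0,"ay":0,"az":0}]'
python3 - <<'E'
from h import *
report()
w=grab_frame("wrist");im=w["color"].copy()
for a,c in((.8,(0,255,0)),(1.0,(255,0,0)),(1.15,(0,0,255))):
    for d in(-5,5):
        cv2.circle(im,tuple(int(v) for v in proj(w,wo(-55-65*np.cos(a)-d*np.sin(a),100-65*np.sin(a)+d*np.cos(a),66))),2,c,-1)
cv2.imwrite("pics/w2.png",cv2.resize(im[190:310,110:310],None,fx=3,fy=3)[:,:,::-1])
E
```

```text
[-108.4   57.5   66. ] 0.6722237850684734
time_s: 9.2
tcp_pos: [0.4367, -0.0015, 0.0496]
eef_rot: [0.0, -0.122, 0.993, -0.0]
force: [-0.2, 0.1, -0.5]
finger_gap: 0.01
finger_force: 0.3
t 9.2 st [-86.1  72.9  49.6] toolX [-0.97  -0.242  0.   ] toolY [-0.242  0.97  -0.   ] F [-0.2  0.1 -0.5] tcp [ 0.437 -0.001  0.05 ]
```

View pics/w2.png

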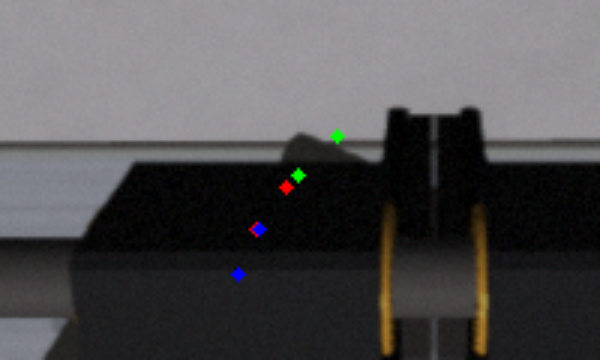

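The lock has moved but isn't clearly past 0.9 rad. I'll push a little more, moving in slightly, and watch the force.

```bash
python3 -m inch '[{"grip":1,"x":-0.1,"y":-0.2,"z":0,"ax":0,"ay":0,"az":0},{"grip":1,"x":-0.1,"y":-0.2,"z":0,"ax":0,"ay":0,"az":0},{"grip":1,"x":0,"y":0,"z":0,"ax":0,"ay":0,"az":0}]'
python3 - <<'E'
from h import *
report()
def ov(f,r,c,k):
    im=f["color"].copy();im=cv2.resize(im,None,fx=k,fy=k,interpolation=cv2.INTER_CUBIC)
    for a,cc in((.8,(0,255,0)),(1.0,(255,0,0)),(1.2,(0,0,255))):
        q=[tuple(int(k*v) for v in proj(f,wo(-55-R*np.cos(a),100-R*np.sin(a),z))) for R,z in((65,20),(65,66),(10,66))]
        for u,v in zip(q,q[1:]): cv2.line(im,u,v,cc,1)
        q=[tuple(int(k*v) for v in proj(f,wo(-55+55*np.cos(a),100+55*np.sin(a),z))) for z in(10,101)]
        cv2.line(im,*q,cc,1)
    return im[r*k:(r+75)*k,c*k:(c+100)*k]
s=grab_frame("scene");w=grab_frame("wrist")
a=ov(s,180,190,6);cv2.imwrite("pics/s3.png",a[:,:,::-1])
E
```

```text
time_s: 9.62
tcp_pos: [0.4398, -0.006, 0.0488]
eef_rot: [-0.003, -0.123, 0.992, 0.001]
force: [-7.4, 4.7, 2.9]
finger_gap: 0.005
finger_force: 4.0
t 9.62 st [-84.2  67.7  48.8] toolX [-0.97  -0.243  0.006] toolY [-0.243  0.97   0.003] F [-7.4  4.7  2.9] tcp [ 0.44  -0.006  0.049]
```

View pics/s3.png

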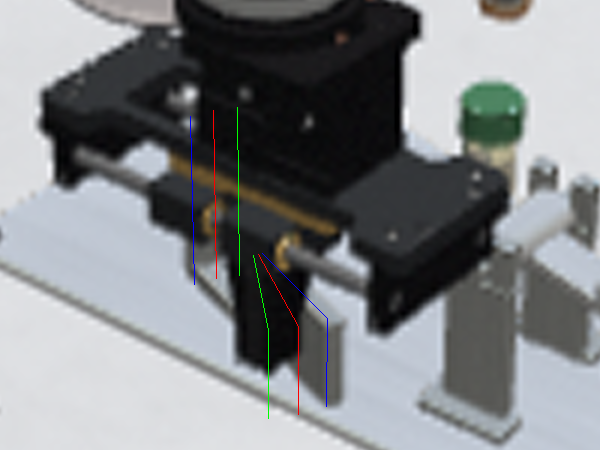

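The tab lies on the 1.2 rad mark, at (325,320) in this crop, and the force rose to about 9 N. So the lock is at its stop. I'll back off and go up.

```bash
python3 -m inch '[{"grip":1,"x":0.25,"y":0.8,"z":0,"ax":0,"ay":0,"az":0},{"grip":1,"x":0.25,"y":0.8,"z":0,"ax":0,"ay":0,"az":0},{"grip":1,"x":0,"y":0,"z":-1,"ax":0,"ay":0,"az":0},{"grip":1,"x":0,"y":0,"z":-1,"ax":0,"ay":0,"az":0},{"grip":1,"x":0,"y":0,"z":-1,"ax":0,"ay":0,"az":0},{"grip":1,"x":0,"y":0,"z":-1,"ax":0,"ay":0,"az":0},{"grip":1,"x":0,"y":0,"z":-1,"ax":0,"ay":0,"az":0},{"grip":1,"x":0,"y":0,"z":-1,"ax":0,"ay":0,"az":0}]' >/dev/null
python3 -m inch '[{"grip":1,"x":0,"y":0,"z":-1,"ax":0,"ay":0,"az":0},{"grip":1,"x":0,"y":0,"z":-1,"ax":0,"ay":0,"az":0},{"grip":1,"x":0,"y":0,"z":-1,"ax":0,"ay":0,"az":0},{"grip":1,"x":0,"y":0,"z":0,"ax":0,"ay":0,"az":0}]'
python3 -c "
from h import *
report()
print(np.round(arm.get_state()['joint_positions'],2))"
```

```text
time_s: 11.22
tcp_pos: [0.4265, 0.0211, 0.231]
eef_rot: [0.002, -0.122, 0.993, 0.0]
force: [-0.2, 0.0, -0.4]
finger_gap: 0.009
finger_force: 0.0
t 11.22 st [-90.5  97.3 231. ] toolX [-0.97  -0.242 -0.004] toolY [-0.242  0.97   0.   ] F [-0.2  0.  -0.4] tcp [0.426 0.021 0.231]
[-0.69 -0.21  0.51  1.99  0.1   1.34  1.6 ]
```

```bash
python3 -m inch '[{"grip":1,"x":-0.75,"y":0.97,"z":0,"ax":0,"ay":0,"az":0},{"grip":1,"x":-0.75,"y":0.97,"z":0,"ax":0,"ay":0,"az":0},{"grip":1,"x":-0.75,"y":0.97,"z":0,"ax":0,"ay":0,"az":0},{"grip":1,"x":-0.75,"y":0.97,"z":0,"ax":0,"ay":0,"az":0},{"grip":1,"x":-0.75,"y":0.97,"z":0,"ax":0,"ay":0,"az":0},{"grip":1,"x":-0.75,"y":0.97,"z":0,"ax":0,"ay":0,"az":0},{"grip":1,"x":0,"y":0,"z":0,"ax":0,"ay":0,"az":1},{"grip":1,"x":0,"y":0,"z":0,"ax":0,"ay":0,"az":1}]' >/dev/null
python3 -m inch '[{"grip":1,"x":0,"y":0,"z":0,"ax":0,"ay":0,"az":1},{"grip":1,"x":0,"y":0,"z":0,"ax":0,"ay":0,"az":1},{"grip":1,"x":0,"y":0,"z":0,"ax":0,"ay":0,"az":1},{"grip":1,"x":0,"y":0,"z":0,"ax":0,"ay":0,"az":1},{"grip":1,"x":0,"y":0,"z":0,"ax":0,"ay":0,"az":1},{"grip":1,"x":0,"y":0,"z":0,"ax":0,"ay":0,"az":1},{"grip":1,"x":0,"y":0,"z":0,"ax":0,"ay":0,"az":1},{"grip":1,"x":0,"y":0,"z":0,"ax":0,"ay":0,"az":1}]' >/dev/null
python3 -m inch '[{"grip":1,"x":0,"y":0,"z":0,"ax":0,"ay":0,"az":1},{"grip":1,"x":0,"y":0,"z":0,"ax":0,"ay":0,"az":1},{"grip":1,"x":0,"y":0,"z":0,"ax":0,"ay":0,"az":1},{"grip":1,"x":0,"y":0,"z":0,"ax":0,"ay":0,"az":1},{"grip":1,"x":0,"y":0,"z":0,"ax":0,"ay":0,"az":1},{"grip":1,"x":0,"y":0,"z":0,"ax":0,"ay":0,"az":0.7},{"grip":1,"x":0,"y":0,"z":0,"ax":0,"ay":0,"az":0}]' >/dev/null
python3 look.py l2.png
```

```text
t 14.1 st [ -1.2 214.9 229.2] toolX [-0.245  0.97  -0.   ] toolY [ 0.97   0.245 -0.   ] F [ 0.6 -0.2 -0.1] tcp [0.484 0.157 0.229]
```

View pics/l2.png

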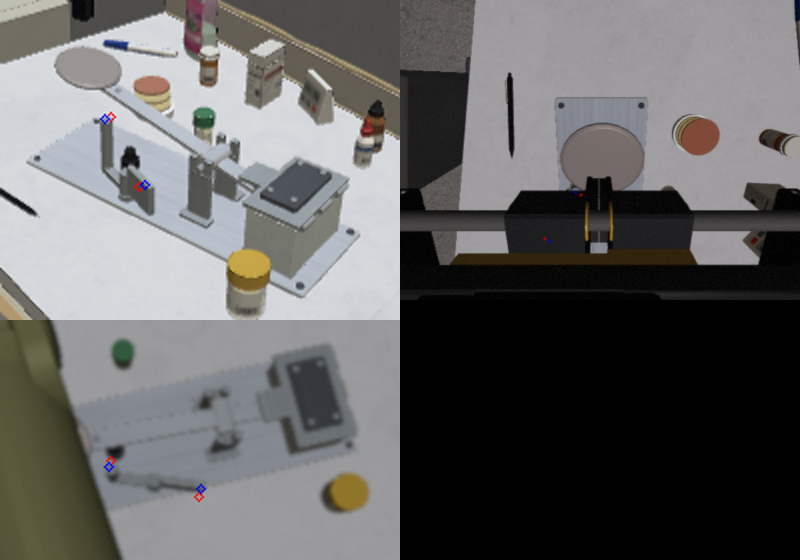

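The wrist view shows the pad under the fingers, and the scene view shows the post well clear at (105,140). I'll descend to just above the pad.

```bash
python3 -m inch '[{"grip":1,"x":0,"y":0,"z":1,"ax":0,"ay":0,"az":0},{"grip":1,"x":0,"y":0,"z":1,"ax":0,"ay":0,"az":0},{"grip":1,"x":0,"y":0,"z":0.7,"ax":0,"ay":0,"az":0},{"grip":1,"x":0,"y":0,"z":0.25,"ax":0,"ay":0,"az":0},{"grip":1,"x":0,"y":0,"z":0.25,"ax":0,"ay":0,"az":0},{"grip":1,"x":0,"y":0,"z":0.25,"ax":0,"ay":0,"az":0},{"grip":1,"x":0,"y":0,"z":0.25,"ax":0,"ay":0,"az":0},{"grip":1,"x":0,"y":0,"z":0,"ax":0,"ay":0,"az":0}]'; python3 -c "from h import *;report()"
```

```text
time_s: 15.25
tcp_pos: [0.4844, 0.1573, 0.1565]
eef_rot: [-0.0, 0.615, 0.789, 0.001]
force: [-0.3, 1.0, 5.8]
finger_gap: 0.004
finger_force: 2.5
t 15.25 st [ -0.9 215.1 156.5] toolX [-0.244  0.97   0.002] toolY [0.97  0.244 0.002] F [-0.3  1.   5.8] tcp [0.484 0.157 0.156]
```

Contact, about 6 N. I'll press on gently.

```bash
python3 -m inch '[{"grip":1,"x":0,"y":0,"z":0.25,"ax":0,"ay":0,"az":0},{"grip":1,"x":0,"y":0,"z":0.25,"ax":0,"ay":0,"az":0},{"grip":1,"x":0,"y":0,"z":0.25,"ax":0,"ay":0,"az":0},{"grip":1,"x":0,"y":0,"z":0.25,"ax":0,"ay":0,"az":0},{"grip":1,"x":0,"y":0,"z":0.25,"ax":0,"ay":0,"az":0},{"grip":1,"x":0,"y":0,"z":0.25,"ax":0,"ay":0,"az":0},{"grip":1,"x":0,"y":0,"z":0.25,"ax":0,"ay":0,"az":0},{"grip":1,"x":0,"y":0,"z":0.25,"ax":0,"ay":0,"az":0}]'; python3 -c "from h import *;report()"
```

```text
time_s: 16.25
tcp_pos: [0.4848, 0.1579, 0.1167]
eef_rot: [-0.0, 0.615, 0.789, 0.002]
force: [-1.3, 3.8, 5.5]
finger_gap: 0.006
finger_force: 2.6
t 16.25 st [ -0.4 215.7 116.7] toolX [-0.244  0.97   0.003] toolY [0.97  0.244 0.003] F [-1.3  3.8  5.5] tcp [0.485 0.158 0.117]
```

```bash
python3 -m inch '[{"grip":1,"x":0.05,"y":0,"z":0.25,"ax":0,"ay":0,"az":0},{"grip":1,"x":0.05,"y":0,"z":0.25,"ax":0,"ay":0,"az":0},{"grip":1,"x":0,"y":0,"z":0.25,"ax":0,"ay":0,"az":0},{"grip":1,"x":0,"y":0,"z":0.25,"ax":0,"ay":0,"az":0},{"grip":1,"x":0,"y":0,"z":0.25,"ax":0,"ay":0,"az":0},{"grip":1,"x":0,"y":0,"z":0.25,"ax":0,"ay":0,"az":0},{"grip":1,"x":0,"y":0,"z":0.25,"ax":0,"ay":0,"az":0},{"grip":1,"x":0,"y":0,"z":0.25,"ax":0,"ay":0,"az":0}]'; python3 -c "from h import *;report()"
```

```text
time_s: 17.25
tcp_pos: [0.484, 0.1579, 0.0754]
eef_rot: [0.0, 0.615, 0.789, 0.0]
force: [2.9, 1.6, 4.2]
finger_gap: 0.004
finger_force: 2.0
t 17.25 st [ -1.2 215.8  75.4] toolX [-0.244  0.97  -0.   ] toolY [0.97  0.244 0.001] F [2.9 1.6 4.2] tcp [0.484 0.158 0.075]
```

```bash
python3 -m inch '[{"grip":1,"x":0,"y":0,"z":0.25,"ax":0,"ay":0,"az":0},{"grip":1,"x":0,"y":0,"z":0.25,"ax":0,"ay":0,"az":0},{"grip":1,"x":0,"y":0,"z":0.25,"ax":0,"ay":0,"az":0},{"grip":1,"x":0,"y":0,"z":0.15,"ax":0,"ay":0,"az":0},{"grip":1,"x":0,"y":0,"z":0.1,"ax":0,"ay":0,"az":0},{"grip":1,"x":0,"y":0,"z":0,"ax":0,"ay":0,"az":0}]'; python3 -c "from h import *;report()"
```

```text
time_s: 18.0
tcp_pos: [0.4829, 0.1577, 0.0551]
eef_rot: [-0.0, 0.615, 0.789, -0.001]
force: [-0.2, -0.7, 3.2]
finger_gap: 0.005
finger_force: 1.2
t 18.0 st [ -2.3 215.9  55.1] toolX [-0.243  0.97  -0.   ] toolY [ 0.97   0.243 -0.001] F [-0.2 -0.7  3.2] tcp [0.483 0.158 0.055]
```

```bash
for i in 1; do python3 -m inch '[{"grip":1,"x":0,"y":0,"z":0.1,"ax":0,"ay":0,"az":0},{"grip":1,"x":0,"y":0,"z":0.1,"ax":0,"ay":0,"az":0},{"grip":1,"x":0,"y":0,"z":0,"ax":0,"ay":0,"az":0}]' | grep -E "tcp_pos|^force"; done; python3 -m inch '[{"grip":1,"x":0,"y":0,"z":0.1,"ax":0,"ay":0,"az":0},{"grip":1,"x":0,"y":0,"z":0.1,"ax":0,"ay":0,"az":0},{"grip":1,"x":0,"y":0,"z":0,"ax":0,"ay":0,"az":0}]' | grep -E "tcp_pos|^force"
```

```text
tcp_pos: [0.4834, 0.1578, 0.0515]
force: [-0.5, -1.1, 5.1]
tcp_pos: [0.4839, 0.1576, 0.048]
force: [-0.5, -3.4, 7.1]
```

The buffer is engaged. I'll press slightly more, let it settle, and take a look.

```bash
python3 -m inch '[{"grip":1,"x":0,"y":0,"z":0.1,"ax":0,"ay":0,"az":0},{"grip":1,"x":0,"y":0,"z":0,"ax":0,"ay":0,"az":0},{"grip":1,"x":0,"y":0,"z":0,"ax":0,"ay":0,"az":0},{"grip":1,"x":0,"y":0,"z":0,"ax":0,"ay":0,"az":0},{"grip":1,"x":0,"y":0,"z":0,"ax":0,"ay":0,"az":0},{"grip":1,"x":0,"y":0,"z":0,"ax":0,"ay":0,"az":0}]'; python3 look.py l3.png
```

```text
time_s: 19.5
tcp_pos: [0.4841, 0.1574, 0.0462]
eef_rot: [0.0, 0.615, 0.788, 0.0]
force: [-1.5, -3.1, 8.8]
finger_gap: 0.001
finger_force: 3.4
t 19.5 st [ -1.3 215.4  46.2] toolX [-0.243  0.97  -0.   ] toolY [0.97  0.243 0.001] F [-1.5 -3.1  8.8] tcp [0.484 0.157 0.046]
```

View pics/l3.png

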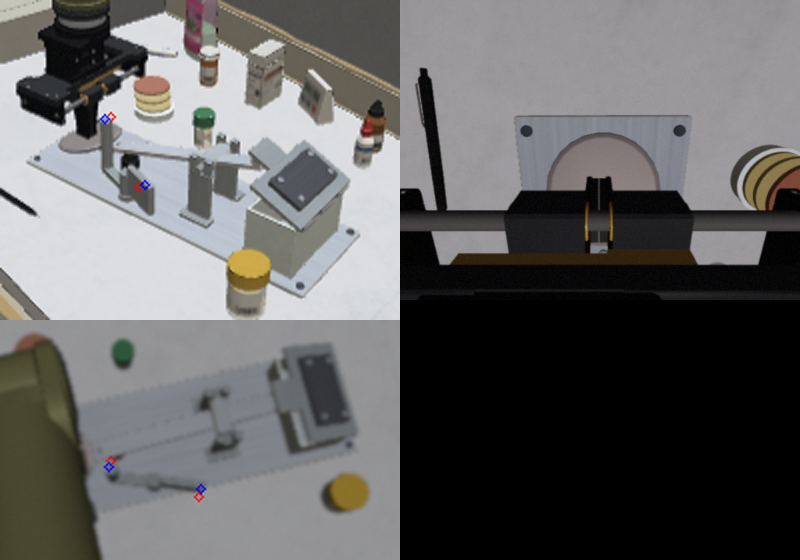

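The flap stands raised at (300,180), the lever is pressed down onto the buffer, and the post is clear at (105,140). The bystanders are where they were. I'll hand in now.

```bash
python3 -c "from bench import arm;print(arm.close_job())"
```

```text
the job is handed in; nothing more can be done
None
```

I handed the job in at about 19.5 s with the swing lock at its stop (about 1.2 rad) and the flap standing raised. The fingertips were holding the pad down on the buffer at about 9 N; the hand-in returned no verdict.

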